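Set the pottery drying cabinet to airing

TASK

Switch the pottery drying cabinet over to airing. First pull its bifold door by the upright handle until both panels are folded fully open; then flip the cover plate on top all the way back so that it stays up, and turn the dial beneath it clockwise until its nose points at the dark mark on the dial plate. Leave the door and the cover open, and do not push the pottery and other things around.

Things in the scene. Friction and masses are not known exactly. Their poses are not given: they have to be found in the camera images.
- cabinet: Fixed white and aluminium drying cabinet, 250 deep (x), 320 wide (y), 170 mm high, with 18 mm front lips at top and bottom. Origin: centre of its underside; x points to its back, z up; the door front looks along -x. On top, on the line y = 0: the dial 40 mm before the centre, in a flat plate of radius 46 with one dark mark; a bracket 45 high, 110 wide, at x = 38 to 48 mm, that carries the cover.
- door (a joint): Angle a (rad) of the first panel, 0 shut, stop 1.40 = fully open. Panels 140 wide, 12 thick, z 15 to 155 mm. The first turns about door_pivot, its other edge swinging out; the second is hinged there, its far edge sliding along the front. From the pivot, with u = cabinet -y, n = cabinet -x (out), the handle is at u = 170 cos a + 52 sin a, n = 110 sin a + 52 cos a mm. Light friction; it stays put.
- door_pivot (a point): Fixed axis of the first panel, on the plane of the panels' inner faces: cabinet x = -127, y = +140 mm, given at z = 145 mm. Axes as the cabinet's.
- door_pull (a point): Point on the axis of the handle, 145 mm above the table. The handle is a round upright steel bar, 14 mm thick, z = 78 to 167 mm, on the second panel 30 mm beyond the fold, its axis 40 mm out from the outer face, on two 8 mm stubs at z = 92 and 152 mm. Axes turn with the second panel: -x out of its face, y along it to the fold, z up.
- cover (a joint): Angle (rad) of the flip cover: 0 lies level over the dial, 1.57 upright, stop at 2.0 leaning back. A stiff hinge (0.15 N m, some 2 N at the pull): it stays where it is left.
- cover_hinge (a point): Middle of the cover's level hinge axis (along cabinet y): cabinet x = +35 mm, z = 215 mm. The cover is a level plate 110 mm wide, 5 mm thick, from 2 to 102 mm in front of the hinge. Axes as the cabinet's.
- cover_pull (a point): Middle of the round steel pull bar of the cover: 12 mm diameter, along cabinet y, 72 mm long between the arms at its ends, parallel to the hinge and 135 mm from it, 27 mm (clear) off the plate's edge. At angle c it lies 135 cos c mm in front of and 135 sin c mm above the hinge.
- dial (a joint): Angle (rad) of the dial, growing clockwise seen from above, 0 to 2.4; at 0 its nose points to the cabinet's front (-x). The nose points at the mark at 1.35. Friction 0.04 N m; stays where it is left.
- dial_grip (a point): On the dial's upright axis at the height to grip, 196 mm above the table. The dial is a disc of radius 34 mm with an upright grip bar on it, 60 mm long, 16 mm wide, 30 mm high (z = 179 to 209 mm). Axes turn with the dial: the grip bar lies along x, the nose at -x.
- ox: Bystander: loose terracotta animal figure, about 130 long, 40 wide, 92 mm high; origin under its middle.
- calf: Bystander: loose terracotta animal figure, about 105 long, 75 mm high, inside the cabinet; origin under its middle.
- jar: Bystander: loose dark open pot, radius 35, 80 mm high, inside the cabinet; origin at its underside.
- bowl: Bystander: loose terracotta bowl, radius 55, 50 mm high; origin at its underside.
- vase: Bystander: loose dark glazed vase, radius 36, 105 mm high, on the table before the cabinet's front at the end near the pivot, some 60 mm sideways of it; origin at its underside.
- cup: Bystander: loose terracotta mug, radius 32, 60 mm high, on the cabinet's top at the back, at the end away from the pivot; origin at its underside.
- bottle: Bystander: loose water bottle, radius 34, 200 mm high; origin at its underside.
- brush: Bystander: loose brush lying on the table, 190 mm long.

How it is judged:
By the outcome, as a careful person would: the job done as asked, in the order asked, and still so for the second after the job is handed in, with the robot touching nothing.
It also fails if it takes over 64 s, if anything falls off the work surface, if the arm or the gripper's body presses on something with over 40 N, if the wrist force passes 120 N, or if a joint passes its speed limit or range.

ROBOT

A 7-joint arm with a two-finger parallel gripper is mounted at the origin on the work surface. World frame = base frame: x ahead of the robot, y to its left, z up, the work surface at z = 0. Lengths are in m, angles in rad, forces in N, time in s.
With the tool pointing down it reaches from about 0.425 to 0.925 m from the base axis. Payload 6.8 kg.
Tool frame: the origin (TCP) lies midway between the tips of the shut fingers; the grasp point (between the pads) lies 19 mm behind it (grip_point_offset is the z of the grasp point in the tool frame, in m); z points along the fingers, y is the line along which they close (so a half turn about z gives the same grasp; the last joint's range is limited). The gripper opens to 85 mm and grips with 20 to 120 N. Pads are 22 mm wide; open, the fingers measure 114 mm over their backs; the gripper's body (76 mm by 85 mm) begins 54 mm behind the grasp point. The pads swing forward as they close: fully open they stand 13 mm farther back than shut.
Start: joints at [-0.108, 0.477, 0.022, 1.555, -0.011, 1.109, -0.083], TCP at [0.675, 0, 0.231] pointing down, gripper open.
Joint ranges: [-2.96, 2.96], [-0.34, 2.1], [-1.41, 1.46], [0.24, 2.44], [-1.37, 4.51], [0.17, 1.92], [-2.96, 2.96]. Speed limits (rad/s): [2.39, 2.39, 3.14, 3.14, 3.14, 3.14, 3.14].

INTERFACE

Orientations are given as a rotation vector (axis times angle).
In Python, from bench import get_obs, grab_frame, calibration, hand_in, grip_point_offset gives the robot as it stands.
- The arm moves only by the shell command python3 -m pendant 'ROWS' [OPENING] [FORCE]. ROWS is a JSON object of lists of equal length, an entry for each row: "translation": the shift along the world's x, y, z in units of 25 mm (1.0 is 25 mm), a list of three; "delta_rot": the turn, a rotation vector about the world's x, y, z in units of 5 degrees (1.0 is 5 degrees), a list of three. In form: {"translation": [[dx, dy, dz], ...], "delta_rot": [[rx, ry, rz], ...]}. A call has 1 to 12 rows; each row is the pose to reach, as a shift and turn from the pose commanded when the call began; what a row does not reach only later rows make up. A row lasts 1/8 s, in which the tool goes at most 62.5 mm and 10.7 degrees, less where a joint would pass 70% of its speed; a pose out of reach is approached as far as the arm can. A call with a gripper value outside its range is refused whole. OPENING is the opening, from 0 (shut) to 1 (fully open), set as the call begins (- or left out, the last holds). The fingers move at their own pace and stop on an object; FORCE is the grip in N (left out, the last holds). Time passes only in rows, so rows that repeat a pose let the fingers close. It gives the time, the measured TCP pose, the force, the opening and the grip force at its end, in the units of the state.
- get_obs(): the state, without advancing time (a new reading comes with each control period).
- grab_frame(name): name is "scene" or "side" or "wrist"; returns (picture, depth): 400x640x3 uint8, red, green, blue; 400x640 float32, m along the optical axis (not along the pixel's ray), 0 where there is no reading.
- calibration(name): a dict with "K" (3x3 intrinsics, pixels), "rvec" (rotation vector, rad) and "tvec" (3), from world to camera coordinates, as OpenCV has them. Camera axes: x right, y down, z forward; pixel columns grow to the right and rows downward; lengths in m; the calibration is good to about 2 mm. A picture is of the moment at which its call begins: read the wrist's pose just before it. calibration takes no time and is no camera call; for the wrist camera it gives the pose at the moment of the call.
- hand_in(): hands the job in; it is judged then, once.
The state is a dict: "clock": time; "joints": joint angles; "qvel": joint speeds; "tau": joint torques, N m; "tcp_pos": TCP position; "orientation": TCP orientation; "contact_force": force on the tool from outside, world axes, zero at the start; "moment": the same for the moment, N m; "grip_width": finger opening in m; "gripper_force": force on a finger pad.
Only numpy, scipy, OpenCV 4.12 (cv2) and the standard library are available. Lean on these libraries where they do the work, as an engineer would, in place of code of your own. Each camera call takes 0.05 s, during which the arm holds its last target. There are 200 camera calls.

## Working session

There is one attempt and no reset: what is moved stays moved. The work goes in short steps, Python scripts to look and compute and a shell command to move; the robot and the scene stay as the last step left them, time stands still between calls to the robot, and variables do not carry over. Pictures are saved under pics/ and viewed, at most 10 in all, crops included, and the job is handed in when it is done.

```bash
ls; mkdir -p pics
python3 - <<'E'
from bench import *
import cv2,numpy as np
o=get_obs();print(o['clock'],o['tcp_pos'],o['orientation'],o['grip_width'],grip_point_offset)
for n in('scene','side'):
    im,d=grab_frame(n);cv2.imwrite(f'pics/{n}0.png',im[:,:,::-1]);np.savez(f'pics/{n}0.npz',im=im,d=d)
    c=calibration(n);R=cv2.Rodrigues(c['rvec'])[0];print(n,(-R.T@c['tvec']).round(3),R[2].round(2),c['K'][0][0])
E
```

```text
pics
0.0 [ 6.74419354e-01 -1.28403942e-05  2.30310109e-01] [-2.22058594e+00 -2.22058709e+00  2.16596373e-03] 0.08529342348261186 -0.0187
scene [ 1.441 -0.409  1.015] [-0.71  0.22 -0.67] 441.41366847762197
side [-0.633 -0.057  1.148] [ 0.76 -0.04 -0.65] 480.4901405439693
```

View pics/scene0.png

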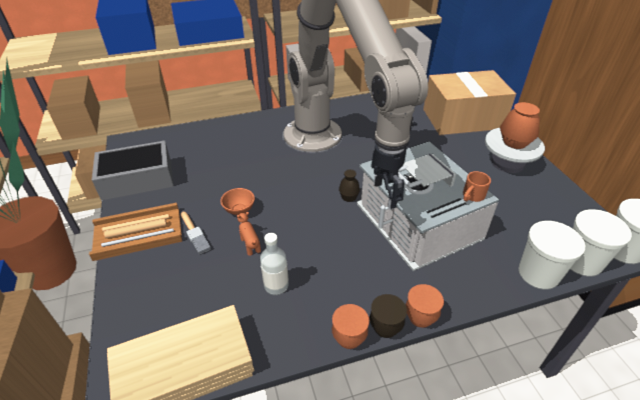

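View pics/side0.png

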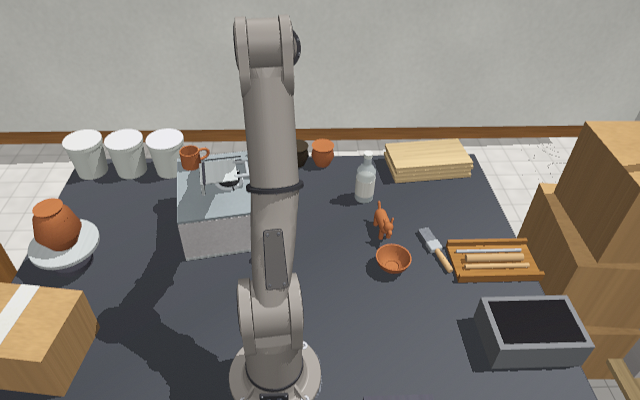

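The scene view shows the cabinet at about (425,205), its door facing left (world -y) and the vase at (348,185), near the robot end. The side view has the front hidden by the arm. I'll fit the cabinet's top from depth and view a crop.

```bash
cat > h.py <<'E'
import numpy as np,cv2
from bench import *
def cloud(n,d,c=None):
    c=c or calibration(n);R=cv2.Rodrigues(np.array(c['rvec'],float))[0];K=np.array(c['K']);t=np.array(c['tvec']).ravel()
    v,u=np.mgrid[:400,:640]
    p=np.stack([(u-K[0,2])/K[0,0]*d,(v-K[1,2])/K[1,1]*d,d],-1)
    P=(p-t)@R; P[d<=0]=np.nan
    return P
def proj(n,X,c=None):
    c=c or calibration(n);return cv2.projectPoints(np.array(X,float).reshape(-1,3),np.array(c['rvec'],float),np.array(c['tvec'],float),np.array(c['K']),None)[0][:,0]
E
python3 - <<'E'
from h import *
for n in('scene','side'):
    z=np.load(f'pics/{n}0.npz');P=cloud(n,z['d'])
    m=(abs(P[...,2]-.170)<.006)&(P[...,0]>.4)&(P[...,0]<1)&(P[...,1]>-.1)&(P[...,1]<.5)
    m8=cv2.morphologyEx(m.astype(np.uint8),cv2.MORPH_OPEN,np.ones((2,2)))
    Q=P[m8>0][:,:2].astype(np.float32)
    print(n,len(Q),np.median(P[m8>0][:,2]))
    r=cv2.minAreaRect(Q);print(r,cv2.boxPoints(r).round(3).tolist())
im=np.load('pics/scene0.npz')['im'][130:270,330:510]
cv2.imwrite('pics/c1.png',cv2.resize(im,None,fx=4,fy=4,interpolation=cv2.INTER_CUBIC)[:,:,::-1])
E
```

```text
scene 3679 nan
((0.5648460388183594, 0.20245493948459625), (0.25169387459754944, 0.5261204838752747), 24.138500213623047) [[0.34200000762939453, 0.39100000262260437], [0.5580000281333923, -0.08900000154972076], [0.7870000004768372, 0.014000000432133675], [0.5720000267028809, 0.49399998784065247]]
side 3182 nan
((0.3982332646846771, 0.18068736791610718), (0.6605744361877441, 0.20438621938228607), 9.768180847167969) [[0.054999999701976776, 0.22499999403953552], [0.09000000357627869, 0.024000000208616257], [0.7409999966621399, 0.13600000739097595], [0.7059999704360962, 0.3370000123977661]]
```

View pics/c1.png

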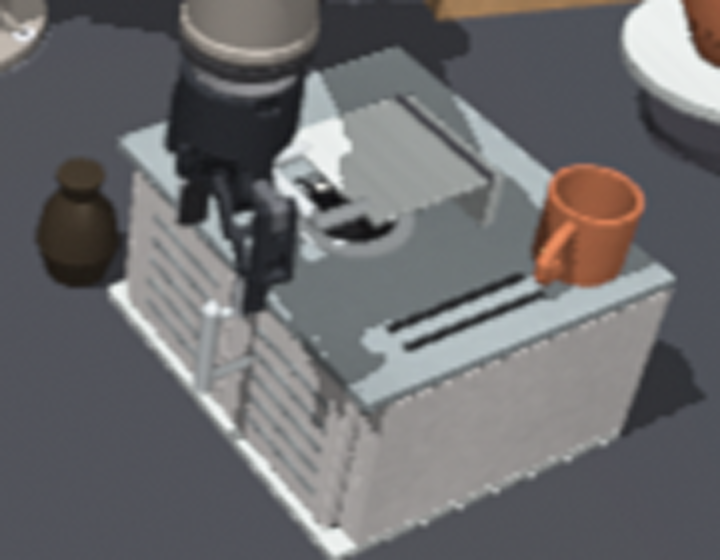

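The crop shows the top's corners at scene pixels (360,165), (424,233), (498,200) and (430,142). The handle is at about (382,216), the cover lies level at (433,170), and the door looks shut or nearly so. I'll cast the corners onto z=0.17 and refine with the depth component.

```bash
cat >> h.py <<'E'
def ray(n,px,z,c=None):
    c=c or calibration(n);R=cv2.Rodrigues(np.array(c['rvec'],float))[0];K=np.array(c['K']);t=np.array(c['tvec']).ravel()
    C=-R.T@t; px=np.atleast_2d(px); D=np.c_[px,np.ones(len(px))]@np.linalg.inv(K).T@R
    return C+D*((z-C[2])/D[:,2])[:,None]
E
python3 - <<'E'
from h import *
print(ray('scene',[[360.5,165],[423.75,233],[498,200],[430,142]],.17).round(3).tolist())
z=np.load('pics/scene0.npz');P=cloud('scene',z['d'])
m=(abs(P[...,2]-.170)<.005)
n,l=cv2.connectedComponents(m.astype(np.uint8),connectivity=4);k=l[219,424];print(k,P[219,424])
Q=P[l==k];print(len(Q),np.median(Q[:,2]))
r=cv2.minAreaRect(Q[:,:2].astype(np.float32));print(r,cv2.boxPoints(r).round(3).tolist())
# handle pts by region and vase
for nm,(u0,u1,v0,v1) in dict(handle=(377,390,204,230)).items():
    A=P[v0:v1,u0:u1];I=z['im'][v0:v1,u0:u1]
    for v in range(0,26,3):print(v+v0,[tuple((A[v,u]*1000).astype(int)) for u in range(0,10,1)] if not np.isnan(A[v]).any() else 'nan')
E
```

```text
[[0.447, 0.028, 0.17], [0.765, 0.081, 0.17], [0.714, 0.34, 0.17], [0.402, 0.291, 0.17]]
485 [0.71790294 0.10681053 0.16859574]
3383 0.1704471809691991
((0.5757734775543213, 0.18562021851539612), (0.32448428869247437, 0.2710166275501251), 9.570032119750977) [[0.3930000066757202, 0.2919999957084656], [0.43799999356269836, 0.02500000037252903], [0.7580000162124634, 0.07900000363588333], [0.7129999995231628, 0.34599998593330383]]
204 [(np.int64(544), np.int64(49), np.int64(85)), (np.int64(551), np.int64(49), np.int64(91)), (np.int64(557), np.int64(49), np.int64(97)), (np.int64(559), np.int64(52), np.int64(98)), (np.int64(564), np.int64(53), np.int64(102)), (np.int64(569), np.int64(53), np.int64(106)), (np.int64(570), np.int64(56), np.int64(106)), (np.int64(580), np.int64(54), np.int64(115)), (np.int64(584), np.int64(55), np.int64(119)), (np.int64(588), np.int64(56), np.int64(122))]
207 [(np.int64(545), np.int64(50), np.int64(73)), (np.int64(551), np.int64(50), np.int64(78)), (np.int64(559), np.int64(50), np.int64(86)), (np.int64(564), np.int64(51), np.int64(89)), (np.int64(636), np.int64
[... 2759 characters left out ...]
nt64(21), np.int64(96)), (np.int64(639), np.int64(25), np.int64(93)), (np.int64(639), np.int64(28), np.int64(92)), (np.int64(589), np.int64(59), np.int64(33)), (np.int64(596), np.int64(58), np.int64(41)), (np.int64(601), np.int64(58), np.int64(46))]
228 [(np.int64(566), np.int64(47), np.int64(1)), (np.int64(568), np.int64(50), np.int64(2)), (np.int64(574), np.int64(50), np.int64(8)), (np.int64(580), np.int64(51), np.int64(14)), (np.int64(576), np.int64(56), np.int64(8)), (np.int64(581), np.int64(57), np.int64(13)), (np.int64(589), np.int64(56), np.int64(21)), (np.int64(598), np.int64(55), np.int64(30)), (np.int64(592), np.int64(61), np.int64(23)), (np.int64(602), np.int64(59), np.int64(33))]
```

The measurements agree: yaw is about 9.5°, the cabinet origin is near (0.578, 0.194), and the handle predicted at (0.637, 0.023) was seen at about (0.635, 0.022), so a≈0. I'll move above the handle with the fingers lined up along the panel and look with the wrist camera.

```bash
python3 -m pendant '{"translation": [[-0.75,0.45,0.2],[-1.52,0.9,0.4],[-1.52,0.9,0.4],[-1.52,0.9,0.4]], "delta_rot": [[0,0,0.95],[0,0,1.9],[0,0,1.9],[0,0,1.9]]}' 1 40
python3 - <<'E'
from h import *
c=calibration('wrist');im,d=grab_frame('wrist');cv2.imwrite('pics/w1.png',im[:,:,::-1]);np.savez('pics/w1.npz',im=im,d=d,**c)
R=cv2.Rodrigues(np.array(c['rvec']))[0];print((-R.T@np.ravel(c['tvec'])).round(3),R.round(2).tolist())
print(proj('wrist',[[.637,.0225,.167],[.637,.0225,.08]],c))
E
```

```text
clock: 0.6
tcp_pos: [0.6373, 0.0219, 0.2411]
orientation: [2.032, 2.396, -0.001]
contact_force: [0.0, 0.2, 0.5]
grip_width: 0.0852
gripper_force: 0.0
[0.624 0.106 0.383] [[0.99, 0.16, -0.0], [0.15, -0.93, 0.33], [0.05, -0.32, -0.94]]
[[322.15844636 218.18652394]
 [322.61871858 185.48924302]]
```

View pics/w1.png

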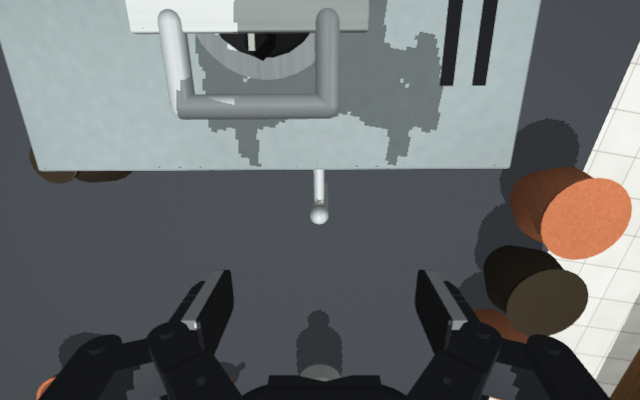

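The wrist view shows the handle top at (319,215), against a prediction of (322,218). The lip corners are at (40,170) and (511,168), and the pull bar runs along row 104 from column 180 to 330. I'll convert these to world points, along with the bottle, vase and ox.

Run:
```python
from h import *
z=np.load('pics/w1.npz');c={k:z[k] for k in('K','rvec','tvec')}
print('handle',ray('wrist',[319,215],.167,c));L=ray('wrist',[[40,170],[511,168]],.17,c);print('lip',L)
d=L[1]-L[0];print(np.degrees(np.arctan2(d[1],d[0])),np.linalg.norm(d))
print('pull',ray('wrist',[[176,105],[331,104]],.215,c))
print('bottle cap',ray('scene',[271,240],.2),ray('wrist',[317,318],.2,c),'vase',ray('scene',[348,172],.105),'ox',ray('scene',[[238,205],[250,245]],.05))
```

```text
handle [[0.63437425 0.0245503  0.167     ]]
lip [[0.44376178 0.02716446 0.17      ]
 [0.75619802 0.08001221 0.17      ]]
9.600554709601425 0.3168742465492979
pull [[0.55273763 0.08899593 0.215     ]
 [0.62875511 0.10199628 0.215     ]]
bottle cap [[ 0.69677759 -0.30845855  0.2       ]] [[ 0.64337556 -0.03751055  0.2       ]] vase [[0.39294391 0.00916161 0.105     ]] ox [[ 0.38085089 -0.35769981  0.05      ]
 [ 0.56064273 -0.35260944  0.05      ]]
```

```bash
python3 - <<'E'
from h import *
z=np.load('pics/w1.npz');c={k:z[k] for k in('K','rvec','tvec')};P=cloud('wrist',z['d'],c);print(P[345,317],P[318,317],P[370,320])
u=np.array([.986,.167]);n=np.array([.167,-.986])
f=lambda a:u*(.170*np.cos(a)+.052*np.sin(a))+n*(.110*np.sin(a)+.052*np.cos(a))
for A,B in((0,.7),(.7,1.43)):
    print([[*((f(a)-f(A))/.025).round(2).tolist(),round(np.degrees(a-A)/5,2)] for a in np.linspace(A,B,11)[1:]])
E
python3 -m pendant '{"translation": [[-0.12,0.1,-1.5],[-0.12,0.1,-3],[-0.12,0.1,-4],[-0.12,0.1,-4.6],[-0.12,0.1,-4.6],[-0.12,0.1,-4.6]], "delta_rot": [[0,0,0],[0,0,0],[0,0,0],[0,0,0],[0,0,0],[0,0,0]]}' 1 40
python3 -m pendant '{"translation": [[0,0,0],[0,0,0],[0,0,0],[0,0,0],[0,0,0],[0,0,0]], "delta_rot": [[0,0,0],[0,0,0],[0,0,0],[0,0,0],[0,0,0],[0,0,0]]}' 0 40
```

```text
[ 0.67161954 -0.24296543 -0.00072982] [ 6.64103355e-01 -1.95220599e-01 -5.48724484e-04] [ 0.68154955 -0.27581459  0.01233936]
[[0.18, -0.28, np.float64(0.8)], [0.32, -0.55, np.float64(1.6)], [0.43, -0.81, np.float64(2.41)], [0.5, -1.07, np.float64(3.21)], [0.53, -1.31, np.float64(4.01)], [0.52, -1.55, np.float64(4.81)], [0.48, -1.77, np.float64(5.61)], [0.4, -1.98, np.float64(6.42)], [0.29, -2.18, np.float64(7.22)], [0.14, -2.36, np.float64(8.02)]]
[[-0.2, -0.17, np.float64(0.84)], [-0.43, -0.32, np.float64(1.67)], [-0.7, -0.46, np.float64(2.51)], [-1.0, -0.57, np.float64(3.35)], [-1.33, -0.66, np.float64(4.18)], [-1.7, -0.74, np.float64(5.02)], [-2.1, -0.79, np.float64(5.86)], [-2.52, -0.82, np.float64(6.69)], [-2.97, -0.82, np.float64(7.53)], [-3.44, -0.81, np.float64(8.37)]]
clock: 1.4
tcp_pos: [0.635, 0.0249, 0.1274]
orientation: [2.03, 2.396, 0.002]
contact_force: [1.0, -0.2, -0.4]
grip_width: 0.0854
gripper_force: 0.0
clock: 2.15
tcp_pos: [0.6335, 0.0244, 0.1265]
orientation: [-2.03, -2.397, 0.002]
contact_force: [-5.2, -2.0, 5.5]
grip_width: 0.0127
gripper_force: 39.2
```

Gripped (the odd shape in the wrist view was the bottle's shadow). I'm pulling the first half of the arc.

```bash
python3 -m pendant '{"translation": [[0.18,-0.28,0],[0.32,-0.55,0],[0.43,-0.81,0],[0.5,-1.07,0],[0.53,-1.31,0],[0.52,-1.55,0],[0.48,-1.77,0],[0.4,-1.98,0],[0.29,-2.18,0],[0.14,-2.36,0],[0.14,-2.36,0]], "delta_rot": [[0,0,0.8],[0,0,1.6],[0,0,2.4],[0,0,3.2],[0,0,4.0],[0,0,4.8],[0,0,5.6],[0,0,6.4],[0,0,7.2],[0,0,8.0],[0,0,8.0]]}'
```

```text
clock: 3.52
tcp_pos: [0.636, -0.0336, 0.1265]
orientation: [-1.086, -2.945, 0.0]
contact_force: [-7.5, 1.2, 6.5]
grip_width: 0.0131
gripper_force: 39.5
```

```bash
python3 -m pendant '{"translation": [[-0.2,-0.17,0],[-0.43,-0.32,0],[-0.7,-0.46,0],[-1.0,-0.57,0],[-1.33,-0.66,0],[-1.7,-0.74,0],[-2.1,-0.79,0],[-2.52,-0.82,0],[-2.97,-0.82,0],[-3.44,-0.81,0],[-3.44,-0.81,0]], "delta_rot": [[0,0,0.84],[0,0,1.67],[0,0,2.5],[0,0,3.35],[0,0,4.2],[0,0,5.0],[0,0,5.85],[0,0,6.7],[0,0,7.5],[0,0,8.2],[0,0,8.2]]}'
```

```text
clock: 4.9
tcp_pos: [0.5522, -0.0585, 0.1266]
orientation: [-0.008, 3.139, -0.006]
contact_force: [1.8, -9.6, 0.2]
grip_width: 0.0132
gripper_force: 41.2
```

At about the stop. I'll press a little further to confirm it.

```bash
python3 -m pendant '{"translation": [[-0.2,0,0],[-0.4,0.02,0],[-0.4,0.02,0],[-0.4,0.02,0]], "delta_rot": [[0,0,0],[0,0,0],[0,0,0],[0,0,0]]}'
```

```text
clock: 5.4
tcp_pos: [0.5513, -0.0583, 0.1272]
orientation: [-0.007, 3.122, -0.004]
contact_force: [31.2, -12.2, -26.1]
grip_width: 0.0126
gripper_force: 39.8
```

It's on the stop (31 N for under 1 mm). I'll relieve the load, release and rise straight up.

```bash
python3 -m pendant '{"translation": [[0.38,0,0],[0.38,0,0]], "delta_rot": [[0,0,0],[0,0,0]]}'
python3 -m pendant '{"translation": [[0,0,0],[0,0,0],[0,0,0],[0,0,0],[0,0,0],[0,0,2],[0,0,4],[0,0,6],[0,0,7.5],[0,0,7.5]], "delta_rot": [[0,0,0],[0,0,0],[0,0,0],[0,0,0],[0,0,0],[0,0,0],[0,0,0],[0,0,0],[0,0,0],[0,0,0]]}' 1
python3 - <<'E'
from h import *
im,d=grab_frame('scene');cv2.imwrite('pics/s2.png',cv2.resize(im[120:280,310:510],None,fx=3.5,fy=3.5)[:,:,::-1]);np.savez('pics/s2.npz',im=im,d=d)
print(get_obs()['joints'].round(2) if hasattr(get_obs()['joints'],'round') else get_obs()['joints'])
E
```

```text
clock: 5.65
tcp_pos: [0.5528, -0.0585, 0.1269]
orientation: [-0.006, 3.139, -0.007]
contact_force: [-0.8, -11.7, 3.8]
grip_width: 0.0126
gripper_force: 43.4
clock: 6.9
tcp_pos: [0.5528, -0.0535, 0.3173]
orientation: [-0.014, 3.135, -0.001]
contact_force: [1.1, 0.1, -0.7]
grip_width: 0.0854
gripper_force: 0.0
[ 0.32  0.23 -0.41  1.72  0.1   1.2   1.47]
```

View pics/s2.png

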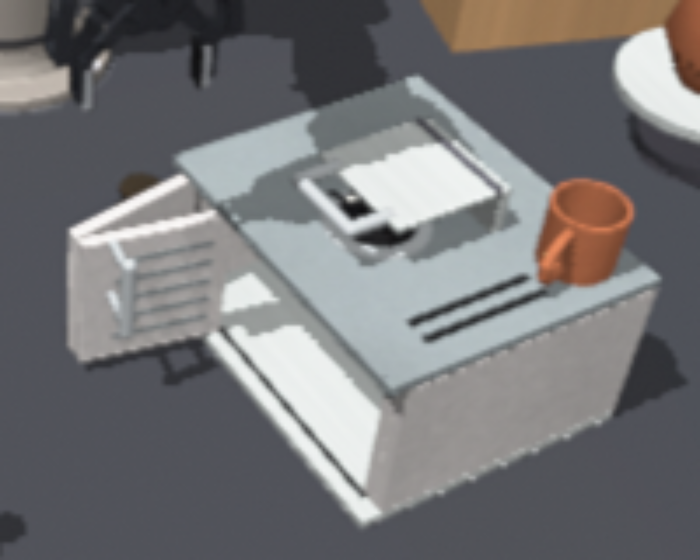

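The door is folded open, both panels out at crop (70–215, 200–350). Next I'll go above the cover pull with the fingers closing along cabinet x and a narrow opening, so a finger fits the 27 mm gap.

```bash
python3 -m pendant '{"translation": [[0.35,1.5,0],[0.75,3,0],[1.15,4.5,0],[1.55,5.97,0],[1.55,5.97,0],[1.55,5.97,0]], "delta_rot": [[0,0,0.5],[0,0,1],[0,0,1.5],[0,0,1.9],[0,0,1.9],[0,0,1.9]]}' 0.3 40
python3 - <<'E'
from h import *
c=calibration('wrist');im,d=grab_frame('wrist');cv2.imwrite('pics/w2.png',im[:,:,::-1]);np.savez('pics/w2.npz',im=im,d=d,**c)
o=get_obs();print(o['tcp_pos'],o['orientation'],proj('wrist',[[.5915,.0957,.215],list(o['tcp_pos'])],c))
E
```

```text
clock: 7.7
tcp_pos: [0.5892, 0.0946, 0.3124]
orientation: [0.273, -3.127, 0.001]
contact_force: [0.3, 0.3, 0.2]
grip_width: 0.0255
gripper_force: 0.0
[0.58937299 0.09404652 0.31271524] [ 2.71097681e-01 -3.12799071e+00  1.48891789e-03] [[323.74916859 208.97872901]
 [321.14959253 270.32495558]]
```

View pics/w2.png

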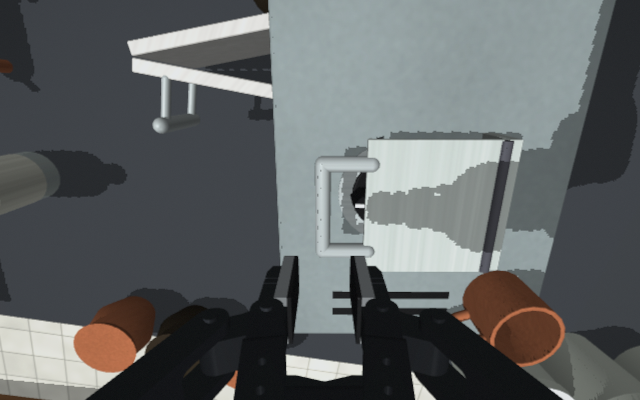

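The wrist view shows the bar at column 323, rows 160–250, within 2 mm of the prediction, with the plate edge at column 367 and the fingers centred on column 325. I'll descend and grip.

```bash
python3 -m pendant '{"translation": [[0.05,0.05,-1.2],[0.05,0.05,-2.5],[0.05,0.05,-3.2],[0.05,0.05,-3.8],[0.05,0.05,-4.2],[0.05,0.05,-4.5],[0.05,0.05,-4.5],[0.05,0.05,-4.5]], "delta_rot": [[0,0,0],[0,0,0],[0,0,0],[0,0,0],[0,0,0],[0,0,0],[0,0,0],[0,0,0]]}'
python3 -m pendant '{"translation": [[0,0,0],[0,0,0],[0,0,0],[0,0,0]], "delta_rot": [[0,0,0],[0,0,0],[0,0,0],[0,0,0]]}' 0 40
python3 - <<'E'
import numpy as np
X=np.array([-.167,.986])
f=lambda c:np.array([*(X*(-.135*np.cos(c))),.135*np.sin(c)])
for A,B in((0,1.0),(1.0,2.05)): print([((f(c)-f(A))/.025).round(2).tolist() for c in np.linspace(A,B,11)[1:]])
E
```

```text
clock: 8.75
tcp_pos: [0.5914, 0.0969, 0.2019]
orientation: [-0.274, 3.129, 0.0]
contact_force: [0.8, 0.9, -1.1]
grip_width: 0.0258
gripper_force: 0.0
clock: 9.25
tcp_pos: [0.5919, 0.094, 0.2021]
orientation: [-0.27, 3.129, -0.005]
contact_force: [0.9, -5.6, 3.3]
grip_width: 0.0103
gripper_force: 39.0
[[-0.0, 0.03, 0.54], [-0.02, 0.11, 1.07], [-0.04, 0.24, 1.6], [-0.07, 0.42, 2.1], [-0.11, 0.65, 2.59], [-0.16, 0.93, 3.05], [-0.21, 1.25, 3.48], [-0.27, 1.61, 3.87], [-0.34, 2.01, 4.23], [-0.41, 2.45, 4.54]]
[[-0.08, 0.49, 0.28], [-0.17, 1.0, 0.51], [-0.26, 1.53, 0.68], [-0.35, 2.08, 0.79], [-0.45, 2.63, 0.85], [-0.54, 3.19, 0.85], [-0.63, 3.75, 0.78], [-0.73, 4.29, 0.66], [-0.82, 4.82, 0.48], [-0.9, 5.33, 0.25]]
```

```bash
python3 -m pendant '{"translation": [[0,0.03,0.54],[-0.02,0.11,1.07],[-0.04,0.24,1.6],[-0.07,0.42,2.1],[-0.11,0.65,2.59],[-0.16,0.93,3.05],[-0.21,1.25,3.48],[-0.27,1.61,3.87],[-0.34,2.01,4.23],[-0.41,2.45,4.54],[-0.41,2.45,4.54]], "delta_rot": [[0,0,0],[0,0,0],[0,0,0],[0,0,0],[0,0,0],[0,0,0],[0,0,0],[0,0,0],[0,0,0],[0,0,0],[0,0,0]]}'
```

```text
clock: 10.62
tcp_pos: [0.5822, 0.1521, 0.3187]
orientation: [-0.265, 3.127, -0.014]
contact_force: [-7.4, -16.1, 19.3]
grip_width: 0.0102
gripper_force: 39.5
```

```bash
python3 -m pendant '{"translation": [[-0.08,0.49,0.28],[-0.17,1.0,0.51],[-0.26,1.53,0.68],[-0.35,2.08,0.79],[-0.45,2.63,0.85],[-0.54,3.19,0.85],[-0.63,3.75,0.78],[-0.73,4.29,0.66],[-0.82,4.82,0.48],[-0.86,5.15,0.33],[-0.86,5.15,0.33]], "delta_rot": [[0,0,0],[0,0,0],[0,0,0],[0,0,0],[0,0,0],[0,0,0],[0,0,0],[0,0,0],[0,0,0],[0,0,0],[0,0,0]]}'
```

```text
clock: 12.0
tcp_pos: [0.5604, 0.2827, 0.3261]
orientation: [-0.268, 3.128, -0.011]
contact_force: [-5.3, -15.2, 21.9]
grip_width: 0.0101
gripper_force: 43.8
```

```bash
python3 -m pendant '{"translation": [[-0.02,0.12,-0.1],[-0.05,0.25,-0.2],[-0.05,0.25,-0.2]], "delta_rot": [[0,0,0],[0,0,0],[0,0,0]]}'
```

```text
clock: 12.38
tcp_pos: [0.5606, 0.2832, 0.3257]
orientation: [-0.259, 3.126, -0.023]
contact_force: [-15.2, -34.3, 48.5]
grip_width: 0.0102
gripper_force: 46.8
```

On the stop (34 N for 0.5 mm). I'll relieve, open a little, and rise.

```bash
python3 -m pendant '{"translation": [[0.05,-0.3,0.35],[0.05,-0.3,0.35]], "delta_rot": [[0,0,0],[0,0,0]]}'
python3 -m pendant '{"translation": [[0,0,0],[0,0,0],[0,0,0],[0,0,1],[0,0,2.4],[0,0,2.4]], "delta_rot": [[0,0,0],[0,0,0],[0,0,0],[0,0,0],[0,0,0],[0,0,0]]}' 0.5
```

```text
clock: 12.62
tcp_pos: [0.5602, 0.2826, 0.3264]
orientation: [-0.269, 3.13, -0.005]
contact_force: [2.5, -10.3, 4.9]
grip_width: 0.0105
gripper_force: 42.3
clock: 13.38
tcp_pos: [0.5599, 0.2872, 0.3899]
orientation: [-0.275, 3.125, 0.005]
contact_force: [-0.3, 0.4, -0.8]
grip_width: 0.0427
gripper_force: 0.0
```

Cover released; next is the dial. A grip across the bar with the camera starting over the tail keeps joint 7 in range. I'll go above the dial, turn the wrist, and look.

```bash
python3 -m pendant '{"translation": [[0.2,-1.2,0.2],[0.4,-2.5,0.2],[0.6,-3.8,0.2],[0.87,-5.3,0.2],[0.87,-5.3,0.2],[0.87,-5.3,0.2],[0.87,-5.3,0.2],[0.87,-5.3,0.2],[0.87,-5.3,0.2],[0.87,-5.3,0.2],[0.87,-5.3,0.2],[0.87,-5.3,0.2]], "delta_rot": [[0,0,-1.6],[0,0,-3.2],[0,0,-4.8],[0,0,-6.4],[0,0,-8],[0,0,-9.6],[0,0,-11.2],[0,0,-12.8],[0,0,-14.4],[0,0,-16],[0,0,-17.5],[0,0,-18]]}' 0.6 40
python3 - <<'E'
from h import *
c=calibration('wrist');im,d=grab_frame('wrist');cv2.imwrite('pics/w3.png',im[:,:,::-1]);np.savez('pics/w3.npz',im=im,d=d,**c)
o=get_obs();print(o['tcp_pos'],o['orientation'],np.round(o['joints'],2),proj('wrist',[[.5817,.1546,.179],list(o['tcp_pos'])],c))
E
```

```text
clock: 14.88
tcp_pos: [0.5806, 0.1534, 0.3908]
orientation: [-2.021, -2.404, 0.002]
contact_force: [0.3, 0.1, 0.7]
grip_width: 0.0511
gripper_force: 0.0
[0.5806414  0.15339108 0.39079019] [-2.02195416e+00 -2.40323682e+00  1.48034490e-03] [-0.14  0.27 -0.28  1.5   0.07  1.38 -0.25] [[324.35745176 173.03733841]
 [321.87840902 273.30280275]]
```

View pics/w3.png

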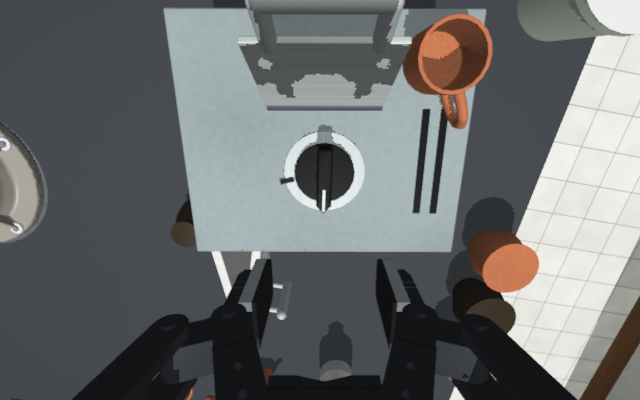

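The wrist view shows the dial centre at (324,172), nose at the front (324,207), so dial = 0, and the mark at (287,181). The prediction matches. I'll tilt 12° away from the cover and descend.

```bash
python3 -m pendant '{"translation": [[0,0.05,-0.5],[0.02,0.2,-2],[0.02,0.2,-3.5],[0.02,0.2,-5],[0.02,0.2,-6.2],[0.02,0.2,-7.2],[0.02,0.2,-7.8],[0.02,0.2,-8.2],[0.02,0.2,-8.2],[0.02,0.2,-8.2]], "delta_rot": [[1.2,0.2,0],[2.37,0.4,0],[2.37,0.4,0],[2.37,0.4,0],[2.37,0.4,0],[2.37,0.4,0],[2.37,0.4,0],[2.37,0.4,0],[2.37,0.4,0],[2.37,0.4,0]]}'
python3 -m pendant '{"translation": [[0,0,0],[0,0,0],[0,0,0],[0,0,0]], "delta_rot": [[0,0,0],[0,0,0],[0,0,0],[0,0,0]]}' 0 40
```

```text
clock: 16.18
tcp_pos: [0.5821, 0.1582, 0.1877]
orientation: [-1.913, -2.28, -0.205]
contact_force: [-0.7, -0.3, -0.0]
grip_width: 0.0514
gripper_force: 0.0
clock: 16.68
tcp_pos: [0.58, 0.1576, 0.1874]
orientation: [-1.911, -2.278, -0.199]
contact_force: [-7.2, -3.3, 8.3]
grip_width: 0.0153
gripper_force: 40.7
```

```bash
python3 -m pendant '{"translation": [[0.01,-0.01,0],[0.02,-0.01,0],[0.05,-0.02,0],[0.07,-0.03,0],[0.09,-0.04,0],[0.11,-0.05,0],[0.13,-0.06,0],[0.15,-0.08,0],[0.16,-0.09,0],[0.17,-0.1,0],[0.17,-0.1,0],[0.17,-0.1,0]], "delta_rot": [[0,0,-1.6],[0,0,-3.2],[0,0,-4.8],[0,0,-6.4],[0,0,-8],[0,0,-9.6],[0,0,-11.2],[0,0,-12.8],[0,0,-14.4],[0,0,-15.5],[0,0,-15.5],[0,0,-15.5]]}'
```

```text
clock: 18.18
tcp_pos: [0.585, 0.1547, 0.1874]
orientation: [-3.028, -0.601, -0.317]
contact_force: [-6.0, -3.9, 7.3]
grip_width: 0.0151
gripper_force: 40.8
```

```bash
python3 -m pendant '{"translation": [[0,0,0],[0,0,0],[0,0,0],[0,0,0],[0,0,1.5],[0,0,3.5],[0,0,5.5],[0,0,7.5],[0,0,7.5],[0,0,7.5]], "delta_rot": [[0,0,0],[0,0,0],[0,0,0],[0,0,0],[0,0,0],[0,0,0],[0,0,0],[0,0,0],[0,0,0],[0,0,0]]}' 0.6
python3 - <<'E'
from h import *
c=calibration('wrist');im,d=grab_frame('wrist');cv2.imwrite('pics/w4.png',im[:,:,::-1]);np.savez('pics/w4.npz',im=im,d=d,**c)
E
```

```text
clock: 19.42
tcp_pos: [0.5854, 0.1555, 0.3738]
orientation: [-3.027, -0.602, -0.318]
contact_force: [0.1, -0.4, -1.1]
grip_width: 0.051
gripper_force: 0.0
```

View pics/w4.png

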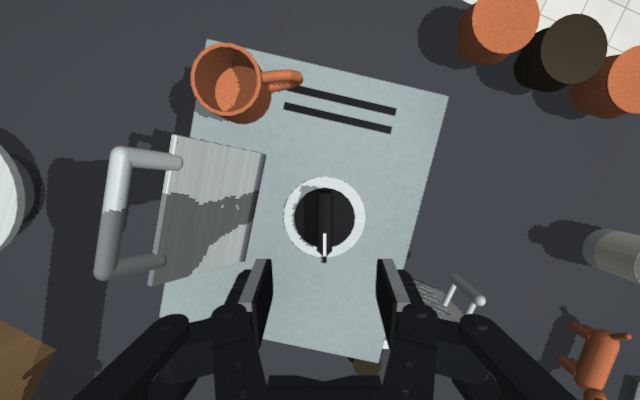

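The nose stripe at (324,235–255) lines up with the dark mark at (324,260), and the cover leans back at the left. I'll check the angles numerically and take a final scene look.

Run:
```python
from h import *
z=np.load('pics/w4.npz');c={k:z[k] for k in('K','rvec','tvec')};g=z['im'].astype(int).sum(2)
sub=g[228:258,314:334]; v,u=np.nonzero(sub>500); u=u+314;v=v+228
k=(abs(u-324)<6)&(v<254); A=ray('wrist',np.c_[u[k],v[k]],.209,c)
l=cv2.fitLine(A[:,:2].astype(np.float32),cv2.DIST_L2,0,.01,.01).ravel();print('nose line',k.sum(),np.degrees(np.arctan2(l[1],l[0]))%180, A[:,:2].mean(0))
s=g[256:266,314:336];v,u=np.nonzero(s<200);M=ray('wrist',[u.mean()+314,v.mean()+256],.172,c)[0];print('mark px',len(u),M)
ctr=ray('wrist',[324.5,217],.172,c)[0];print(ctr)
for q in (ctr[:2],np.array([.5815,.1546])): print('mark yaw',np.degrees(np.arctan2(*(M[:2]-q)[::-1]))%180,'nose mean yaw',np.degrees(np.arctan2(*(A[:,:2].mean(0)-q)[::-1]))%180)
im,d=grab_frame('scene');cv2.imwrite('pics/s5.png',cv2.resize(im[100:300,200:520],None,fx=2.5,fy=2.5)[:,:,::-1])
```

```text
nose line 61 21.144474 [0.5618239 0.1461545]
mark px 15 [0.53680526 0.13567919 0.172     ]
[0.58193803 0.15371568 0.172     ]
mark yaw 21.78321295565584 nose mean yaw 20.60192594871984
mark yaw 22.94459326543742 nose mean yaw 23.230276177217007
```

View pics/s5.png

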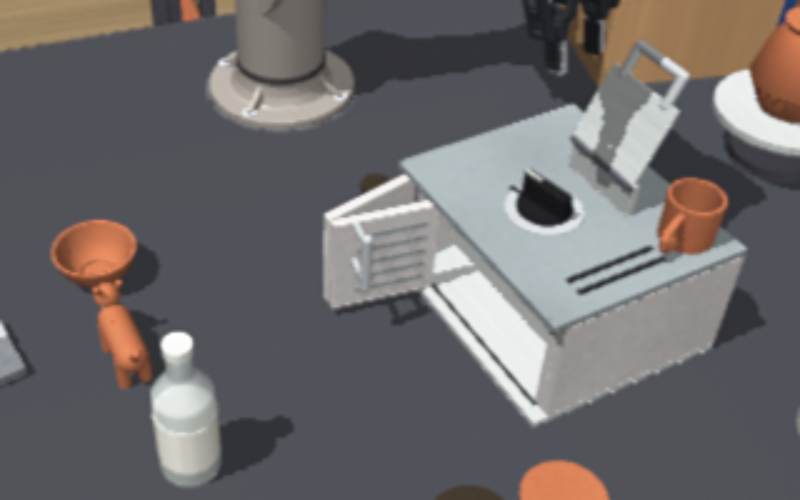

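The door is folded out, the cover leans back, the nose is on the mark (about 1° off), and the bystanders stand as before. Handing in.

```bash
python3 -c "from bench import *; print(hand_in())"
```

```text
the job is handed in; nothing more can be done
None
```

The job is handed in after about 20 s of robot time: the door is folded open to its stop, the cover is flipped back to its stop, and the dial nose is on the dark mark to within about 1°; the pottery I could see had not moved, though I did not check the pieces inside the cabinet.

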